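Close up the pantry tray's divider to the stock

TASK

With your fingertips, push the cross divider of the pantry tray along its notched rails towards the canister and the tin, and leave it dropped into the last notch before it would run into them, so that they cannot slide about when the tray is shut. Only push it: do not lift its board out, and do not shove the canister or the tin or disturb the other things.

Things in the scene. Friction and masses are not known exactly. Their poses are not given: they have to be found in the camera images.
- tray: wooden pull-out pantry tray fixed on the counter, 300 mm wide (x), 530 long (y), open on top; origin: centre of its underside. Walls 15 mm thick, 80 high, scooped front at -y, inner floor 10 mm up; steel runners stand out 12 mm on the long sides. On each long side lies a notched aluminium rail, its top 88 mm up, with V notches every 32 mm at tray y = -224, -192 ... 224 mm, 18 mm wide, 4.6 deep
- divider_top (a point): middle of the top edge of the cross divider, 126 mm above the counter; axes as the tray's. The divider is an upright wooden board across the tray, 264 mm long (x), 15 thick (y; faces 7.5 mm either side of this point), 108 high, about 0.35 kg, its ends slipped from above into two grey shoes (23 mm thick) that run captive on the rails, always square to them
- divider (a joint): travel of the divider in m, growing towards the canister and tin (tray +y), from -0.06 to 0.375; 0 is the notch at tray y = -160 mm, notches lie at whole multiples of 0.032. A push needs about 2 N on the flat between notches and 6 to 8 N to climb out of a notch; let go within 7 mm of a notch's centre it draws itself into the notch
- rollers (a joint): height in m of the two sprung rollers (10 mm across, under the shoes, moving together) above the bottom of a notch: 0 when they are down in a notch, about 0.004 when they stand on the flat between notches
- board (a joint): height in m of the board above its seat in the shoes: 0 seated, grows up to 0.06 as it is lifted out
- canister_mid (a point): centre of the round white ceramic canister with wooden lid, loose on the tray's floor beyond the divider (tray +y) beside the tin: diameter 111 mm, height 100, about 0.6 kg; this point is 50 mm above its foot
- tin_mid (a point): centre of the round metal food tin with a paper band, loose on the tray's floor beyond the divider (tray +y) beside the canister: diameter 75 mm, height 100, about 0.4 kg; this point is 50 mm above its foot. Which of the two reaches nearer to the divider varies
- mug_mid (a point): centre of a loose white mug on the counter beyond the tray's scooped front, diameter 80 mm, height 90 mm, handle 37 mm to its side; leave alone
- spice_jar_mid (a point): centre of a small loose amber glass jar on the counter beside the tray, diameter 44 mm, height 85 mm; leave alone
- carton_mid (a point): centre of a loose carton standing on the counter beside the tray, 40 x 70 mm, height 85 mm; leave alone

How it is judged:
By the outcome, as a careful person would: the job done as asked, in the order asked, and still so for the second after the job is handed in, with the robot touching nothing.
It also fails if it takes over 42 s, if anything falls off the work surface, if the arm or the gripper's body presses on something with over 40 N, if the wrist force passes 120 N, or if a joint passes its speed limit or range.

ROBOT

A 6-joint arm with a two-finger parallel gripper is mounted at the origin on the work surface. World frame = base frame: x ahead of the robot, y to its left, z up, the work surface at z = 0. Lengths are in m, angles in rad, forces in N, time in s.
With the tool pointing down it reaches from about 0.25 to 0.8 m from the base axis. Payload 8.5 kg.
Tool frame: the origin (TCP) lies midway between the tips of the shut fingers; the grasp point (between the pads) lies 19 mm behind it (ctrl.pinch_z is the distance from the TCP to the grasp point, in m); z points along the fingers, x is the direction in which the jaws open and shut, and the axes are right-handed (so a half turn about z gives the same grasp; the last joint's range is limited). The gripper opens to 85 mm and grips with 20 to 120 N. Pads are 22 mm wide; open, the fingers measure 114 mm over their backs; the gripper's body (76 mm by 85 mm) begins 54 mm behind the grasp point. The pads swing forward as they close: fully open they stand 13 mm farther back than shut.
Start: joints at [-1.314, 0.238, -0.013, 1.319, 0, 1.571], TCP at [0.133, -0.508, 0.231] pointing down, gripper open.
Joint ranges: [-2.66, 2.66], [-1.03, 1.9], [-1.14, 1.46], [-1.82, 2.27], [-1.45, 1.34], [-3.14, 3.14]. Speed limits (rad/s): [2.22, 2.22, 2.79, 3.14, 3.14, 3.14].

INTERFACE

Orientations are given as a unit quaternion [w, x, y, z].
In Python, from bench import ctrl gives the robot as it stands.
- The arm moves only by the tool step_arm, never from a script. Its arguments are lists of equal length, an entry for each row: "slide": the shift along the tool's x, y, z in m, a list of three; "rot": the turn, a rotation vector about the tool's x, y, z in degrees, a list of three; "jaw": the opening, from 0 (shut) to 1 (fully open). A call has 1 to 5 rows; each row is the pose to reach, as a shift and turn from the pose commanded when the call began, along the tool's axes at that moment; what a row does not reach only later rows make up. A row lasts 1/8 s, in which the tool goes at most 62.5 mm and 10.7 degrees, less where a joint would pass 70% of its speed; a pose out of reach is approached as far as the arm can. A call with a gripper value outside its range is refused whole. The fingers move at their own pace and stop on an object; "grip_force" is the grip in N (left out, the last holds). Time passes only in rows, so rows that repeat a pose let the fingers close. It gives the time, the measured TCP pose, the force and the opening at its end, in the units of the state.
- ctrl.state(): the state, without advancing time (a new reading comes with each control period).
- ctrl.camera(name): name is "scene" or "top" or "wrist"; returns a dict with "color" (480x640x3 uint8, blue, green, red), "intrinsics" (3x3 intrinsics, pixels), "world_from_camera" (4x4, takes a point from camera to world coordinates). Camera axes: x right, y up, looking along -z (the intrinsics and any distortion apply to the point x, -y, -z); pixel columns grow to the right and rows downward; lengths in m; the calibration is good to about 2 mm. A picture is of the moment at which its call begins. There is no depth.
- ctrl.job_done(): hands the job in, once; it reports no verdict.
Trained networks look in a picture, given as the dict that the camera call returned (one of the last four; its "shot" number tells which), for a name from the list of things; names that differ only in an ending like _2 or _b are one class to them, and where a whole thing is asked for, a point or a joint stands for the part that bears it (a point fixed in the world has none). Each returns a list of dicts, best first, with "confidence" (0 to 1); they miss things now and then, are a little off and sometimes report something else, mostly with a low value. They report only what shows in the picture. A call takes as long as a camera call.
- ctrl.recognise(label, picture): "centre" ([x, y, z] in m, in the coordinates of the camera as it stood for that picture, good to about 4 mm: the middle of the surface that is visible of it).
- ctrl.pinpoint(label, picture): "centre" ([x, y, z] in m, in the coordinates of the camera as it stood for that picture, good to about 4 mm: a listed point, or the origin of a listed thing).
The state is a dict: "t": time; "joints": joint angles; "qvel": joint speeds; "effort": joint torques, N m; "tcp_pos": TCP position; "tcp_rot": TCP orientation; "contact_force": force on the tool from outside, world axes, zero at the start; "wrist_torque": the same for the moment, N m; "grip_width": opening from 0.0 (shut) to 1.0 (fully open).
Only numpy, scipy, OpenCV 4.12 (cv2) and the standard library are available. Lean on these libraries where they do the work, as an engineer would, in place of code of your own. Each camera call takes 0.05 s, during which the arm holds its last target.

## Working session

There is one attempt and no reset: what is moved stays moved. The work goes in short steps, Python scripts to look and compute and a tool call to move; the robot and the scene stay as the last step left them, time stands still between calls to the robot, and variables do not carry over. Pictures are saved under pics/ and viewed, and the job is handed in when it is done.

Besides the shell and the picture viewer there is one more tool, called after ">>>" as a command line: name --argument value ..., lists and objects as JSON in quotes. step_arm: Moves the arm, as the interface text tells. Its arguments: {"type":"object","properties":{"slide":{"type":"array","items":{"type":"array","items":{"type":"number"}}},"rot":{"type":"array","items":{"type":"array","items":{"type":"number"}}},"jaw":{"type":"array","items":{"type":"number"}},"grip_force":{"type":"number"}},"required":["slide","rot","jaw"]}

```bash
ls; mkdir -p pics; cat > h.py <<'E'
import numpy as np, cv2
from bench import ctrl
def w(pic,c):
    T=np.array(pic["world_from_camera"]); return (T@np.r_[c,1])[:3]
def find(pic,names,kind="pinpoint"):
    for n in names:
        for d in getattr(ctrl,kind)(n,pic)[:2]:
            print(kind[:4],n,round(d["confidence"],2),np.round(w(pic,d["centre"]),4))
E
python3 - <<'E'
from h import *
s=ctrl.state(); print({k:np.round(v,3).tolist() for k,v in s.items()})
for c in ("scene","top"):
    p=ctrl.camera(c); cv2.imwrite(f"pics/{c}0.png",p["color"]); print(c)
    find(p,["tray","divider_top","canister_mid","tin_mid","mug_mid","spice_jar_mid","carton_mid"])
E
```

```text
pics
{'t': 0.0, 'joints': [-1.314, 0.239, -0.014, 1.319, 0.0, 1.571], 'qvel': [-0.001, 0.001, -0.001, 0.0, 0.001, 0.002], 'effort': [0.003, -53.878, 34.643, 0.019, 0.0, -0.0], 'tcp_pos': [0.133, -0.507, 0.231], 'tcp_rot': [-0.0, 0.792, -0.611, -0.001], 'contact_force': [-0.679, 0.225, -0.374], 'wrist_torque': [0.027, 0.014, -0.006], 'grip_width': 1.0}
scene
pinp tray 0.65 [ 0.5068 -0.0036 -0.0008]
pinp divider_top 0.66 [ 0.5036 -0.1096  0.1282]
pinp divider_top 0.59 [ 0.5158 -0.4203  0.042 ]
pinp canister_mid 0.69 [0.4468 0.1066 0.0594]
pinp canister_mid 0.67 [ 0.507  -0.0046 -0.0017]
pinp tin_mid 0.69 [0.5781 0.1486 0.0595]
pinp mug_mid 0.78 [ 0.5165 -0.4193  0.0446]
pinp spice_jar_mid 0.72 [ 0.6949 -0.1388  0.0416]
pinp carton_mid 0.6 [0.7154 0.1696 0.0456]
pinp carton_mid 0.39 [0.578  0.1454 0.0572]
top
pinp tray 0.71 [ 0.5072 -0.006  -0.0032]
pinp divider_top 0.85 [ 0.5028 -0.1097  0.1243]
pinp tin_mid 0.8 [0.5691 0.1509 0.0581]
pinp mug_mid 0.74 [ 0.5171 -0.4148  0.0464]
pinp spice_jar_mid 0.58 [ 0.6972 -0.1397  0.0413]
pinp carton_mid 0.91 [0.7185 0.1704 0.0442]
```

View pics/scene0.png

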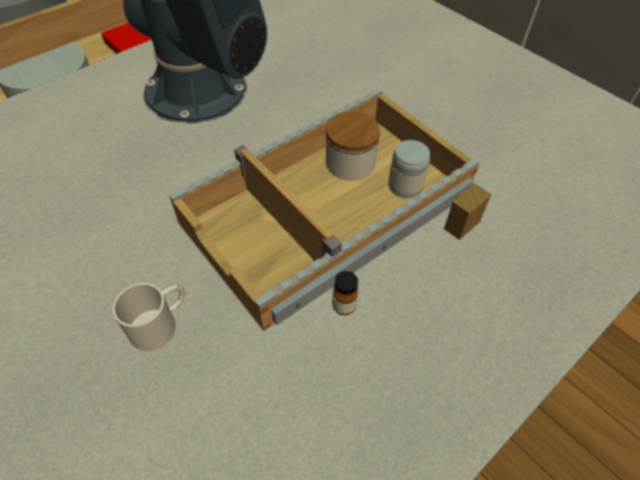

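View pics/top0.png

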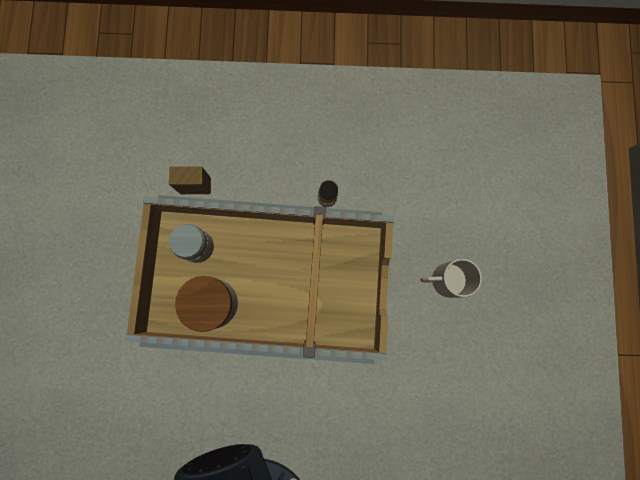

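The scene view shows the divider running from (242,152) to (332,246), with the canister at (352,145) and the tin at (410,168). In the top view the tray is slightly yawed, the divider is near x≈315 px, and the canister's edge reaches nearer than the tin's. I'll zoom in to measure precisely.

```bash
python3 - <<'E'
from h import *
p=ctrl.camera("top"); np.savez("top.npz",K=p["intrinsics"],T=p["world_from_camera"],c=p["color"])
q=ctrl.camera("scene"); np.savez("scene.npz",K=q["intrinsics"],T=q["world_from_camera"],c=q["color"])
find(p,["divider_top","tray","tin_mid","canister_mid"]); find(p,["canister_mid"],"recognise")
find(q,["divider_top","tray","tin_mid","canister_mid"])
print(p.keys())
c=p["color"][185:375,115:405]
cv2.imwrite("pics/topz.png",cv2.resize(c,None,fx=2.75,fy=2.75,interpolation=cv2.INTER_CUBIC))
c=q["color"][85:330,165:490]
cv2.imwrite("pics/scz.png",cv2.resize(c,None,fx=2.4,fy=2.4,interpolation=cv2.INTER_CUBIC))
E
```

```text
pinp divider_top 0.95 [ 0.5043 -0.1091  0.122 ]
pinp tray 0.88 [ 0.509  -0.0042 -0.0038]
pinp tin_mid 0.65 [0.5728 0.1523 0.0591]
pinp tin_mid 0.41 [ 0.5074 -0.0038 -0.0014]
reco canister_mid 0.56 [0.4537 0.1047 0.1109]
pinp divider_top 0.73 [ 0.5025 -0.1105  0.1262]
pinp divider_top 0.31 [0.5762 0.1514 0.0555]
pinp tray 0.64 [ 0.5067 -0.0054 -0.004 ]
pinp tin_mid 0.65 [0.5755 0.1479 0.0582]
pinp canister_mid 0.56 [0.4493 0.1095 0.0619]
dict_keys(['color', 'intrinsics', 'world_from_camera', 'shot'])
```

View pics/topz.png

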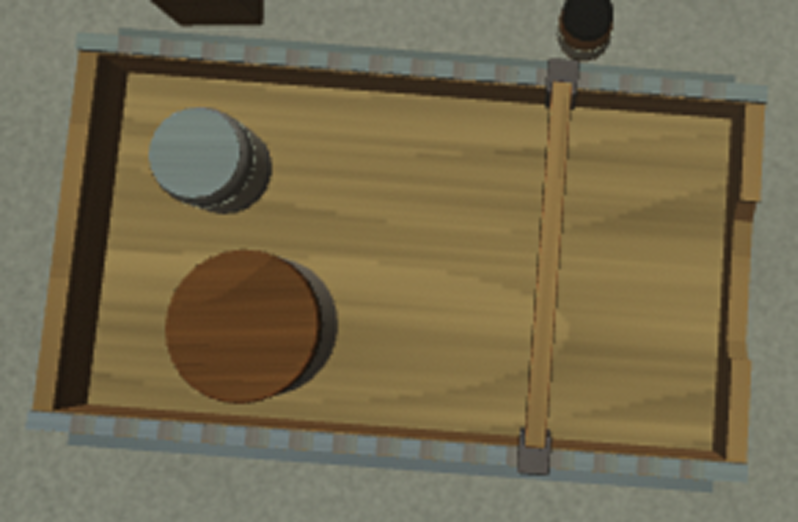

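View pics/scz.png

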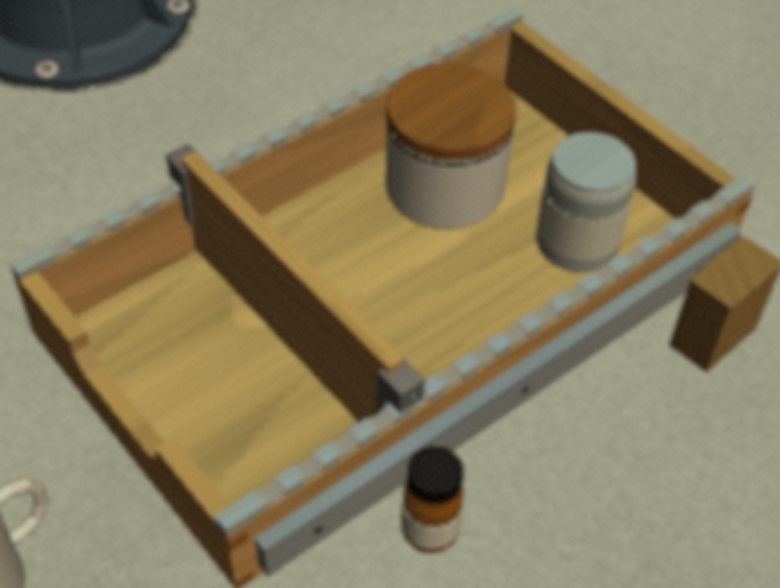

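```bash
cat >> h.py <<'E'
def ray(K,T,uv,z):
    uv=np.atleast_2d(uv).astype(float); K=np.array(K);T=np.array(T)
    d=np.c_[(uv[:,0]-K[0,2])/K[0,0],-(uv[:,1]-K[1,2])/K[1,1],-np.ones(len(uv))]@T[:3,:3].T
    o=T[:3,3]; return o+d*((z-o[2])/d[:,2])[:,None]
def circ(P):
    A=np.c_[2*P[:,:2],np.ones(len(P))]; s=np.linalg.lstsq(A,(P[:,:2]**2).sum(1),rcond=None)[0]
    return s[:2],np.sqrt(s[2]+s[0]**2+s[1]**2)
E
python3 - <<'E'
from h import *
D=np.load("top.npz");K,T=D["K"],D["T"]
z=lambda a:(np.array(a)+.0)/2.75+[115,185]-0.3
print(T[:3,3])
r=lambda a,h:ray(K,T,z(a),h)[:,:2]
R=r([(80,33),(80,50),(767,87),(765,103),(30,412),(28,428),(746,463),(745,478)],.088)
print(R.round(4)); 
for a,b in((0,2),(1,3),(4,6),(5,7)):
    d=R[b]-R[a];print("len",np.linalg.norm(d),"yaw",np.degrees(np.arctan2(-(-d[0]),-d[1])))
d=(R[0]+R[1]-R[2]-R[3]+R[4]+R[5]-R[6]-R[7]);d/=np.linalg.norm(d)
c=R.mean(0);print("centre",c,"ydir",d, "yaw",np.degrees(np.arctan2(-d[0],d[1])))
ex=np.array([d[1],-d[0]])
L=lambda P:np.c_[(P-c)@ex,(P-c)@d].round(4)
print("div",L(r([(552,83),(571,83),(527,445),(548,447),(540,265),(560,265)],.126)))
cc,rc=circ(r([(242,250),(166,326),(241,403),(318,327),(187,274),(190,380),(297,380),(297,273)],.110));print("can",cc,rc,L(cc[None]))
ct,rt=circ(r([(149,155),(195,108),(240,150),(192,200),(163,120),(230,125),(163,187)],.110));print("tin",ct,rt,L(ct[None]))
# scene
D=np.load("scene.npz");K,T=D["K"],D["T"];z2=lambda a:np.array(a)/2.4+[165,85]-.3
r2=lambda a,h:ray(K,T,z2(a),h)[:,:2]
R2=r2([(14,265),(28,274),(512,12),(524,20),(221,519),(231,529),(740,180),(752,190)],.088);print(R2.round(4))
c2=R2.mean(0);d2=(R2[2]+R2[3]-R2[0]-R2[1]+R2[6]+R2[7]-R2[4]-R2[5]);d2/=np.linalg.norm(d2);print(c2,np.degrees(np.arctan2(-d2[0],d2[1])))
ex2=np.array([d2[1],-d2[0]]);L2=lambda P:np.c_[(P-c2)@ex2,(P-c2)@d2].round(4)
print("div",L2(r2([(185,160),(200,153),(390,372),(404,363)],.126)))
cc,rc=circ(r2([(387,108),(515,114),(450,65),(455,153),(405,80),(500,82),(405,140)],.110));print("can",cc,rc,L2(cc[None]))
ct,rt=circ(r2([(550,157),(636,162),(594,132),(592,188),(563,140),(624,142)],.110));print("tin",ct,rt,L2(ct[None]))
E
```

```text
[ 0.45709621 -0.09863042  0.99094983]
[[ 0.6675  0.2513]
 [ 0.6543  0.2503]
 [ 0.6418 -0.2746]
 [ 0.6293 -0.2731]
 [ 0.3832  0.2654]
 [ 0.3717  0.2659]
 [ 0.3596 -0.2601]
 [ 0.3488 -0.2594]]
len 0.5265447093242994 yaw -2.8011679078609544
len 0.523986155050915 yaw -2.7379374629235107
len 0.5260258914892282 yaw -2.5695444049024667
len 0.5258102376812501 yaw -2.4940259954390736
centre [ 0.50704072 -0.0042853 ] ydir [0.04624585 0.99893009] yaw -2.6506374855319073
div [[ 0.1298 -0.099 ]
 [ 0.1309 -0.1129]
 [-0.1302 -0.1004]
 [-0.1305 -0.1153]
 [-0.0035 -0.1001]
 [-0.0024 -0.1145]]
can [0.45006624 0.10937297] 0.05466645239733297 [[-0.0622  0.1109]]
tin [0.57459459 0.15241908] 0.03365484074000372 [[0.0602 0.1597]]
[[ 0.348  -0.2603]
 [ 0.3631 -0.257 ]
 [ 0.3749  0.2609]
 [ 0.3907  0.261 ]
 [ 0.6336 -0.2741]
 [ 0.644  -0.2737]
 [ 0.6569  0.2465]
 [ 0.6708  0.2447]]
[ 0.51025598 -0.0065066 ] -2.8857856984769095
div [[-0.131  -0.1113]
 [-0.1305 -0.0974]
 [ 0.1319 -0.1139]
 [ 0.1318 -0.1013]]
can [0.45371712 0.1058322 ] 0.05490046765525397 [[-0.0621  0.1093]]
tin [0.57470649 0.1515989 ] 0.03401512915588112 [[0.0564 0.1611]]
```

>>> step_arm --slide '[[-0.024, -0.044, 0], [-0.05, -0.09, 0], [-0.075, -0.137, 0], [-0.1, -0.184, 0], [-0.124, -0.23, 0]]' --rot '[[0, 0, -9], [0, 0, -18], [0, 0, -27], [0, 0, -36], [0, 0, -45]]' --jaw '[0, 0, 0, 0, 0]' --grip_force 20

```text
t: 1.98
tcp_pos: [0.3254, -0.3281, 0.2315]
tcp_rot: [0.0, 0.966, -0.259, 0.0]
contact_force: [0.8, -0.3, -0.3]
grip_width: 0.006
```

```bash
cat >> h.py <<'E'
from scipy.spatial.transform import Rotation as Ro
def rel(target,ang):  # target world pos; ang = world angle (deg) of tool x
    s=ctrl.state(); q=np.array(s["tcp_rot"]); R=Ro.from_quat(q[[1,2,3,0]])
    a=np.radians(ang); G=np.c_[[np.cos(a),np.sin(a),0],[np.sin(a),-np.cos(a),0],[0,0,-1]]
    print("t",s["t"],"pos",np.round(s["tcp_pos"],4),"F",np.round(s["contact_force"],1),"slide",np.round(R.inv().apply(np.array(target)-s["tcp_pos"]),4),
     "rot",np.round(np.degrees((R.inv()*Ro.from_matrix(G)).as_rotvec()),2), "grip",s["grip_width"])
E
python3 -c "
from h import *
rel([0.501,-0.162,0.2],-2.75)"
```

```text
t 1.975 pos [ 0.3254 -0.3281  0.2315] F [ 0.8 -0.3 -0.3] slide [ 0.069  -0.2317  0.0315] rot [ 1.000e-02 -3.000e-02 -2.725e+01] grip 0.006009000051319435
```

>>> step_arm --slide '[[0.014, -0.046, 0.006], [0.028, -0.092, 0.012], [0.042, -0.139, 0.018], [0.056, -0.185, 0.024], [0.069, -0.232, 0.032]]' --rot '[[0, 0, -7], [0, 0, -14], [0, 0, -21], [0, 0, -27.3], [0, 0, -27.3]]' --jaw '[0, 0, 0, 0, 0]'

```text
t: 2.6
tcp_pos: [0.5021, -0.1626, 0.1993]
tcp_rot: [0.0, 1.0, -0.025, 0.0]
contact_force: [0.4, -0.6, 0.7]
grip_width: -0.0
```

```bash
python3 -c "
from h import *
rel([0.501,-0.162,0.095],-2.75)
p=ctrl.camera('wrist');cv2.imwrite('pics/w1.png',p['color']);find(p,['divider_top','tray'])
p=ctrl.camera('top');cv2.imwrite('pics/t1.png',p['color']);find(p,['divider_top','tray','canister_mid'])
"
```

```text
t 2.6 pos [ 0.5021 -0.1626  0.1993] F [ 0.4 -0.6  0.7] slide [-0.0012 -0.0006  0.1043] rot [ 0.01 -0.04 -0.14] grip -0.00019446954044754534
pinp divider_top 0.84 [ 0.5001 -0.1112  0.13  ]
pinp tray 0.62 [ 5.047e-01 -4.000e-04  8.000e-04]
pinp tray 0.92 [ 0.5097 -0.0033 -0.0046]
```

View pics/w1.png

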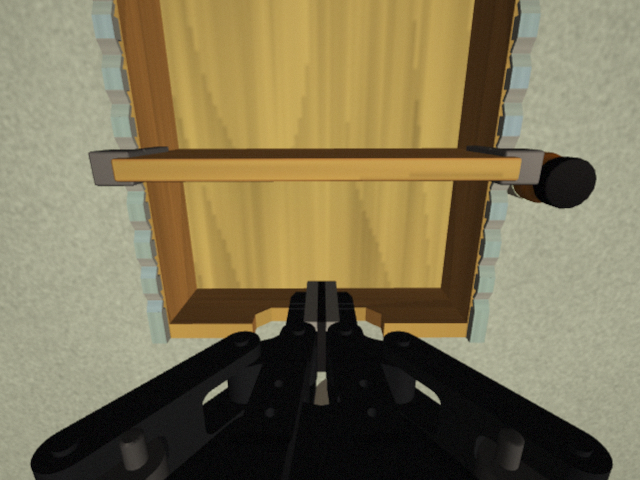

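The board is square to the tool (rows 157–180), and the fingertips at (321,283) sit behind it inside the tray. The spice jar stands outside the shoe. I'll descend.

>>> step_arm --slide '[[-0.001, 0, 0.04], [-0.001, 0, 0.08], [-0.001, 0, 0.104], [-0.001, 0, 0.104]]' --rot '[[0, 0, 0], [0, 0, 0], [0, 0, 0], [0, 0, 0]]' --jaw '[0, 0, 0, 0]'

```text
t: 3.45
tcp_pos: [0.4982, -0.1643, 0.0943]
tcp_rot: [-0.0, 1.0, -0.027, -0.001]
contact_force: [-0.2, -0.2, -1.1]
grip_width: -0.003
```

>>> step_arm --slide '[[0, -0.008, 0], [0, -0.016, 0], [0, -0.022, 0], [0, -0.026, 0]]' --rot '[[0, 0, 0], [0, 0, 0], [0, 0, 0], [0, 0, 0]]' --jaw '[0, 0, 0, 0]'

```text
t: 3.95
tcp_pos: [0.5015, -0.1373, 0.0958]
tcp_rot: [0.0, 1.0, -0.026, 0.0]
contact_force: [-0.1, 0.2, -0.1]
grip_width: -0.001
```

>>> step_arm --slide '[[0, -0.002, 0], [0, -0.004, 0]]' --rot '[[0, 0, 0], [0, 0, 0]]' --jaw '[0, 0]'

```text
t: 4.2
tcp_pos: [0.5014, -0.1337, 0.0953]
tcp_rot: [-0.0, 1.0, -0.026, -0.0]
contact_force: [1.1, 0.0, -0.0]
grip_width: 0.0
```

>>> step_arm --slide '[[0, -0.002, 0], [0, -0.004, 0]]' --rot '[[0, 0, 0], [0, 0, 0]]' --jaw '[0, 0]'

```text
t: 4.45
tcp_pos: [0.5016, -0.1298, 0.0953]
tcp_rot: [-0.0, 1.0, -0.026, -0.0]
contact_force: [-0.4, -0.8, -0.7]
grip_width: -0.002
```

>>> step_arm --slide '[[0, -0.003, 0], [0, -0.006, 0]]' --rot '[[0, 0, 0], [0, 0, 0]]' --jaw '[0, 0]'

```text
t: 4.7
tcp_pos: [0.5019, -0.1237, 0.0953]
tcp_rot: [-0.0, 1.0, -0.026, -0.0]
contact_force: [-0.1, -0.1, 0.4]
grip_width: 0.001
```

>>> step_arm --slide '[[0, -0.003, 0], [0, -0.006, 0]]' --rot '[[0, 0, 0], [0, 0, 0]]' --jaw '[0, 0]'

```text
t: 4.95
tcp_pos: [0.5023, -0.1177, 0.0953]
tcp_rot: [0.0, 1.0, -0.026, -0.0]
contact_force: [-1.0, -5.6, 0.2]
grip_width: 0.001
```

>>> step_arm --slide '[[0, -0.003, 0], [0, -0.006, 0]]' --rot '[[0, 0, 0], [0, 0, 0]]' --jaw '[0, 0]'

```text
t: 5.2
tcp_pos: [0.5025, -0.113, 0.0954]
tcp_rot: [0.001, 1.0, -0.026, -0.0]
contact_force: [-1.1, -8.8, -0.2]
grip_width: 0.001
```

```bash
python3 -c "
from h import *
rel([0.501,-0.162,0.095],-2.75)
p=ctrl.camera('wrist');cv2.imwrite('pics/w2.png',p['color']);find(p,['divider_top'])
p=ctrl.camera('scene');cv2.imwrite('pics/s2.png',p['color'])
"
```

```text
t 5.2 pos [ 0.5025 -0.113   0.0954] F [-1.1 -8.8 -0.2] slide [0.0011 0.049  0.0005] rot [ 0.16  0.01 -0.28] grip 0.0009463174692457516
```

View pics/w2.png

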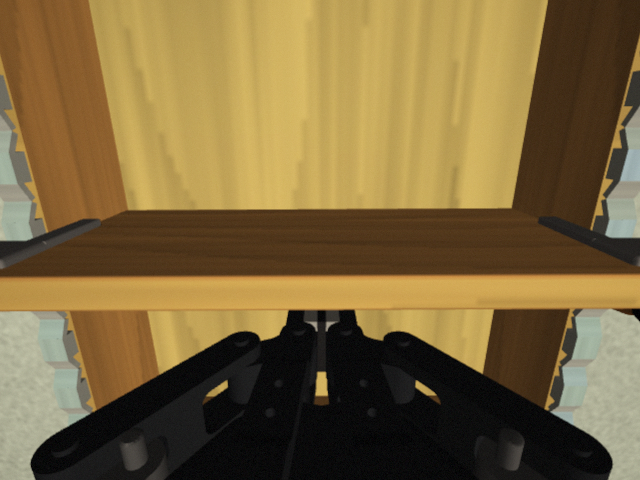

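The board is in contact, with the fingertips behind it at (322,315). The 8.8 N suggests it's climbing a notch, so I'll check the divider's position.

```bash
python3 - <<'E'
from h import *
p=ctrl.camera('top');q=ctrl.camera('scene')
np.savez("top2.npz",K=p["intrinsics"],T=p["world_from_camera"],c=p["color"])
find(p,['divider_top']);find(q,['divider_top'])
t=cv2.resize(p["color"][195:365,270:400],None,fx=3.4,fy=3.4,interpolation=cv2.INTER_CUBIC)
o=cv2.resize(np.load("top.npz")["c"][195:365,270:400],None,fx=3.4,fy=3.4,interpolation=cv2.INTER_CUBIC)[:, :350]
cv2.imwrite('pics/t2.png',np.hstack([o,t[:, :350]]))
E
```

```text
pinp divider_top 0.61 [ 0.5015 -0.0912  0.1249]
```

View pics/t2.png

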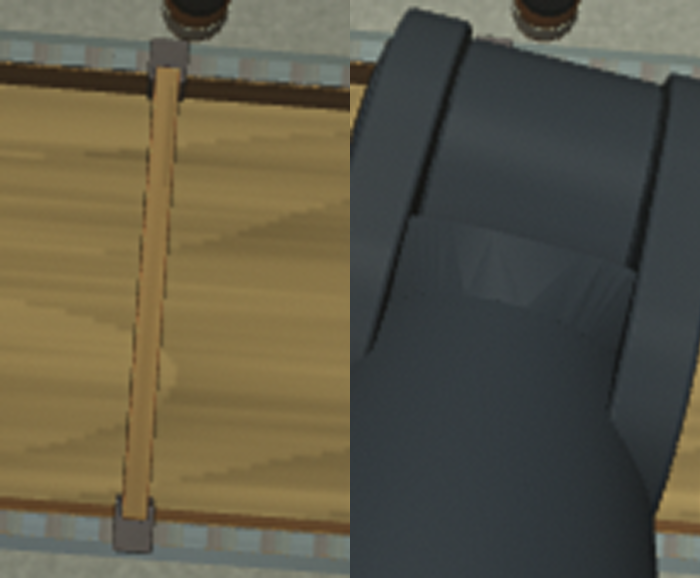

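Scene camera puts the divider at tray y≈-0.087, climbing out of the -96 notch, which matches tip + 18.5 mm. The target notch is tray y = +32 mm (canister near edge ≈54 mm, and the next notch's face would be at 71.5). I'll keep pushing slowly.

>>> step_arm --slide '[[0, -0.003, 0], [0, -0.006, 0], [0, -0.009, 0], [0, -0.012, 0]]' --rot '[[0, 0, 0], [0, 0, 0], [0, 0, 0], [0, 0, 0]]' --jaw '[0, 0, 0, 0]'

```text
t: 6.05
tcp_pos: [0.5032, -0.0997, 0.0953]
tcp_rot: [0.0, 1.0, -0.026, -0.0]
contact_force: [-0.7, -3.1, 0.7]
grip_width: 0.003
```

>>> step_arm --slide '[[0, -0.003, 0], [0, -0.006, 0], [0, -0.009, 0], [0, -0.012, 0]]' --rot '[[0, 0, 0], [0, 0, 0], [0, 0, 0], [0, 0, 0]]' --jaw '[0, 0, 0, 0]'

```text
t: 6.55
tcp_pos: [0.5039, -0.0874, 0.0953]
tcp_rot: [-0.0, 1.0, -0.026, 0.0]
contact_force: [0.6, 0.5, -0.6]
grip_width: -0.002
```

>>> step_arm --slide '[[0, -0.003, 0], [0, -0.006, 0]]' --rot '[[0, 0, 0], [0, 0, 0]]' --jaw '[0, 0]'

```text
t: 6.8
tcp_pos: [0.5042, -0.0829, 0.0954]
tcp_rot: [0.001, 1.0, -0.026, -0.0]
contact_force: [-0.8, -8.5, 0.0]
grip_width: -0.005
```

>>> step_arm --slide '[[0, -0.003, 0], [0, -0.006, 0], [0, -0.009, 0], [0, -0.012, 0]]' --rot '[[0, 0, 0], [0, 0, 0], [0, 0, 0], [0, 0, 0]]' --jaw '[0, 0, 0, 0]'

```text
t: 7.3
tcp_pos: [0.5048, -0.0698, 0.0953]
tcp_rot: [0.0, 1.0, -0.026, -0.0]
contact_force: [-0.5, -3.6, -0.0]
grip_width: -0.001
```

>>> step_arm --slide '[[0, -0.003, 0], [0, -0.006, 0], [0, -0.009, 0], [0, -0.012, 0]]' --rot '[[0, 0, 0], [0, 0, 0], [0, 0, 0], [0, 0, 0]]' --jaw '[0, 0, 0, 0]'

```text
t: 7.8
tcp_pos: [0.5055, -0.0574, 0.0953]
tcp_rot: [-0.0, 1.0, -0.026, 0.0]
contact_force: [0.2, 0.8, -0.0]
grip_width: 0.004
```

>>> step_arm --slide '[[0, -0.003, 0], [0, -0.006, 0], [0, -0.009, 0]]' --rot '[[0, 0, 0], [0, 0, 0], [0, 0, 0]]' --jaw '[0, 0, 0]'

```text
t: 8.18
tcp_pos: [0.5058, -0.05, 0.0953]
tcp_rot: [0.001, 1.0, -0.026, -0.0]
contact_force: [-1.6, -8.8, 0.4]
grip_width: -0.001
```

>>> step_arm --slide '[[0, -0.003, 0], [0, -0.006, 0], [0, -0.009, 0], [0, -0.012, 0]]' --rot '[[0, 0, 0], [0, 0, 0], [0, 0, 0], [0, 0, 0]]' --jaw '[0, 0, 0, 0]'

```text
t: 8.68
tcp_pos: [0.5065, -0.0368, 0.0953]
tcp_rot: [0.0, 1.0, -0.026, -0.0]
contact_force: [-1.1, -3.1, 1.2]
grip_width: 0.002
```

>>> step_arm --slide '[[0, -0.003, 0], [0, -0.006, 0], [0, -0.009, 0], [0, -0.011, 0]]' --rot '[[0, 0, 0], [0, 0, 0], [0, 0, 0], [0, 0, 0]]' --jaw '[0, 0, 0, 0]'

```text
t: 9.18
tcp_pos: [0.5072, -0.0254, 0.0953]
tcp_rot: [-0.0, 1.0, -0.026, 0.0]
contact_force: [1.2, -0.2, -0.4]
grip_width: 0.003
```

```bash
python3 - <<'E'
from h import *
s=ctrl.state();print(s["t"],s["tcp_pos"],s["contact_force"])
q=ctrl.camera('scene');w_=ctrl.camera('wrist')
np.savez("sc3.npz",K=q["intrinsics"],T=q["world_from_camera"],c=q["color"])
find(q,['divider_top','canister_mid','tin_mid']);find(w_,['divider_top','canister_mid','tin_mid'])
a=cv2.resize(q["color"][85:330,165:490],None,fx=1.23,fy=1.23)
cv2.imwrite('pics/s3.png',np.hstack([a,cv2.resize(w_["color"],(400,a.shape[0]))]))
E
```

```text
9.175 [ 0.50717917 -0.02544648  0.09529359] [ 1.21580047 -0.15550769 -0.3541228 ]
pinp divider_top 0.73 [ 0.6931 -0.139   0.0434]
pinp canister_mid 0.29 [ 0.514  -0.4228  0.0446]
pinp tin_mid 0.81 [0.5756 0.1476 0.058 ]
pinp divider_top 0.77 [ 0.5057 -0.0048  0.1292]
```

View pics/s3.png

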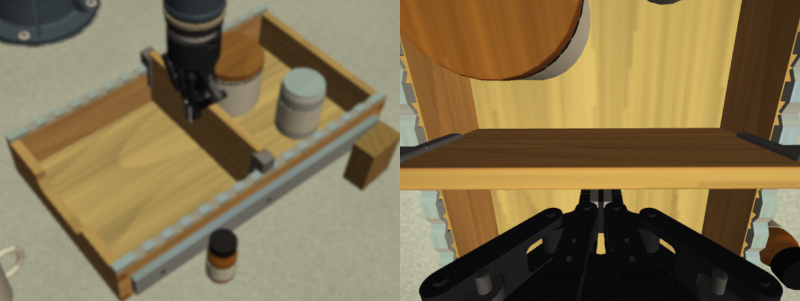

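The divider is in notch 0 (network: y=-0.005 world, i.e. tray y≈0), and the canister edge is still well ahead. One more notch.

>>> step_arm --slide '[[0, -0.003, 0], [0, -0.006, 0], [0, -0.009, 0]]' --rot '[[0, 0, 0], [0, 0, 0], [0, 0, 0]]' --jaw '[0, 0, 0]'

```text
t: 9.95
tcp_pos: [0.5075, -0.018, 0.0953]
tcp_rot: [0.001, 1.0, -0.026, -0.0]
contact_force: [-1.3, -7.8, 0.5]
grip_width: 0.001
```

>>> step_arm --slide '[[0, -0.003, 0], [0, -0.006, 0], [0, -0.009, 0], [0, -0.012, 0]]' --rot '[[0, 0, 0], [0, 0, 0], [0, 0, 0], [0, 0, 0]]' --jaw '[0, 0, 0, 0]'

```text
t: 10.45
tcp_pos: [0.5081, -0.0049, 0.0953]
tcp_rot: [0.0, 1.0, -0.026, -0.0]
contact_force: [0.0, -2.4, -0.3]
grip_width: -0.001
```

>>> step_arm --slide '[[0, -0.002, 0], [0, -0.004, 0], [0, -0.006, 0], [0, -0.008, 0], [0, -0.01, 0]]' --rot '[[0, 0, 0], [0, 0, 0], [0, 0, 0], [0, 0, 0], [0, 0, 0]]' --jaw '[0, 0, 0, 0, 0]'

```text
t: 11.08
tcp_pos: [0.5088, 0.0054, 0.0953]
tcp_rot: [-0.0, 1.0, -0.026, 0.0]
contact_force: [0.4, 0.8, 0.2]
grip_width: 0.003
```

```bash
python3 - <<'E'
from h import *
s=ctrl.state();print(s["t"],s["tcp_pos"],s["contact_force"])
w_=ctrl.camera('wrist');find(w_,['divider_top'])
cv2.imwrite('pics/w4.png',w_["color"])
E
```

```text
11.075 [0.50879437 0.00540339 0.09529036] [0.44305059 0.76774739 0.20220583]
pinp divider_top 0.24 [ 5.05e-01  1.50e-03 -1.00e-04]
```

View pics/w4.png

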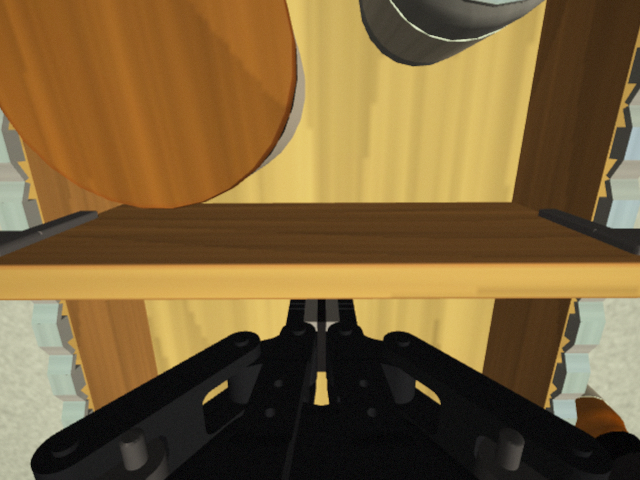

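The force has gone to zero, as it did at the earlier notches, and the board appears seated with a gap ahead of it. I'll back off, lift away, then verify.

>>> step_arm --slide '[[0, 0.01, 0], [0, 0.035, 0], [0, 0.04, -0.03], [0, 0.04, -0.07], [0, 0.04, -0.11]]' --rot '[[0, 0, 0], [0, 0, 0], [0, 0, 0], [0, 0, 0], [0, 0, 0]]' --jaw '[0, 0, 0, 0, 0]'

```text
t: 11.8
tcp_pos: [0.5063, -0.0358, 0.2064]
tcp_rot: [-0.0, 1.0, -0.026, -0.0]
contact_force: [-0.3, -0.3, 0.1]
grip_width: -0.002
```

>>> step_arm --slide '[[-0.02, 0.05, -0.01], [-0.05, 0.1, -0.02], [-0.08, 0.15, -0.03], [-0.11, 0.2, -0.03], [-0.14, 0.25, -0.03]]' --rot '[[0, 0, 0], [0, 0, 0], [0, 0, 0], [0, 0, 0], [0, 0, 0]]' --jaw '[0, 0, 0, 0, 0]'

```text
t: 12.42
tcp_pos: [0.3523, -0.2792, 0.2356]
tcp_rot: [0.0, 1.0, -0.026, 0.0]
contact_force: [0.8, -0.6, -0.5]
grip_width: -0.001
```

>>> step_arm --slide '[[-0.03, 0.04, 0], [-0.06, 0.08, 0], [-0.09, 0.1, 0], [-0.1, 0.1, 0], [-0.1, 0.1, 0]]' --rot '[[0, 0, 0], [0, 0, 0], [0, 0, 0], [0, 0, 0], [0, 0, 0]]' --jaw '[0, 0, 0, 0, 0]'

```text
t: 13.05
tcp_pos: [0.2481, -0.3718, 0.2354]
tcp_rot: [-0.0, 1.0, -0.027, 0.0]
contact_force: [0.4, -0.2, 0.2]
grip_width: -0.003
```

```bash
python3 - <<'E'
from h import *
s=ctrl.state();print(s["t"],s["tcp_pos"],s["contact_force"])
N=["tray","divider_top","canister_mid","tin_mid","mug_mid","spice_jar_mid","carton_mid"]
p=ctrl.camera("top");find(p,N)
q=ctrl.camera("scene");find(q,N)
np.savez("top5.npz",K=p["intrinsics"],T=p["world_from_camera"],c=p["color"])
c=p["color"][185:375,115:405]
cv2.imwrite("pics/topz5.png",cv2.resize(c,None,fx=2.75,fy=2.75,interpolation=cv2.INTER_CUBIC))
c=q["color"][85:330,165:490]
cv2.imwrite("pics/scz5.png",cv2.resize(c,None,fx=2.4,fy=2.4,interpolation=cv2.INTER_CUBIC))
E
```

```text
13.05 [ 0.24810664 -0.37183886  0.23537736] [ 0.43741943 -0.17470623  0.20328918]
pinp tray 0.79 [ 0.5072 -0.0037 -0.0062]
pinp divider_top 0.59 [0.509  0.0289 0.1228]
pinp tin_mid 0.69 [0.5745 0.1538 0.0572]
pinp mug_mid 0.74 [ 0.5207 -0.4164  0.0451]
pinp spice_jar_mid 0.87 [ 0.6968 -0.1411  0.0422]
pinp carton_mid 0.61 [0.721  0.1694 0.0439]
pinp tray 0.79 [ 0.5058 -0.0046 -0.0014]
pinp divider_top 0.58 [0.5068 0.0299 0.1217]
pinp tin_mid 0.97 [0.5729 0.148  0.0597]
pinp mug_mid 0.9 [ 0.515  -0.4184  0.0407]
pinp spice_jar_mid 0.83 [ 0.6932 -0.141   0.0416]
pinp carton_mid 0.87 [0.7179 0.1709 0.0445]
pinp carton_mid 0.24 [ 0.507  -0.0042 -0.0035]
```

View pics/topz5.png

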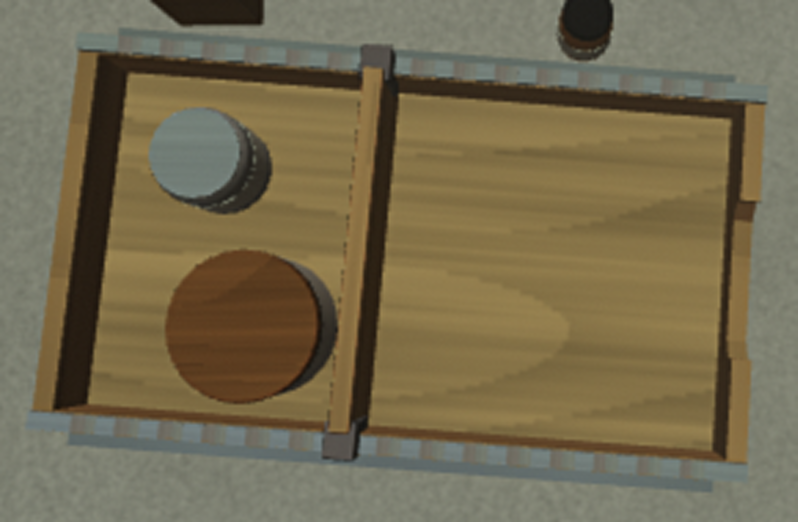

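View pics/scz5.png

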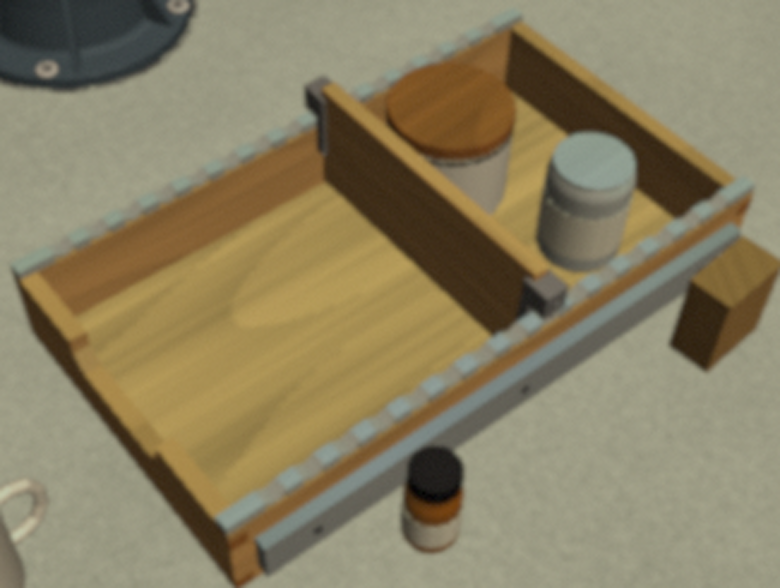

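The canister (242,326), tin (195,155) and surrounding things are at the same pixels as before, and the divider stands square just short of the canister. Now a numeric check against the tray.

```bash
python3 - <<'E'
from h import *
D=np.load("top5.npz");K,T=D["K"],D["T"]
z=lambda a:np.array(a)/2.75+[115,185]-0.3
r=lambda a,h:ray(K,T,z(a),h)[:,:2]
c=np.array([.50704,-.00429]);d=np.array([.0462,.9989]);ex=np.array([d[1],-d[0]])
P=r([(363,68),(382,69),(330,430),(350,432)],.126);print(np.c_[(P-c)@ex,(P-c)@d].round(4),((P-c)@d).mean())
a=np.load("top.npz")["c"].astype(int);b=D["c"].astype(int);m=(abs(a-b).max(2)>25).astype(np.uint8)
n,_,s,_=cv2.connectedComponentsWithStats(m);print([x.tolist() for x in s[1:] if x[4]>4])
E
```

```text
[[ 0.1303  0.0397]
 [ 0.1306  0.0258]
 [-0.1297  0.0384]
 [-0.1301  0.0243]] 0.032046096465348894
[[232, 201, 28, 152, 1244], [313, 206, 13, 23, 189], [314, 226, 1, 10, 10], [321, 231, 1, 11, 11], [315, 240, 3, 2, 5], [320, 247, 1, 9, 9], [312, 252, 1, 7, 7], [319, 262, 1, 8, 8], [311, 265, 1, 8, 8], [318, 274, 1, 9, 9], [310, 278, 1, 8, 8], [317, 288, 1, 9, 9], [309, 292, 1, 10, 10], [316, 299, 1, 11, 11], [308, 305, 1, 7, 7], [307, 318, 1, 7, 7], [315, 319, 1, 5, 5], [314, 329, 1, 8, 8], [303, 331, 13, 27, 180], [462, 407, 164, 73, 5188], [217, 444, 47, 20, 579], [179, 455, 21, 15, 41], [202, 461, 7, 7, 7], [234, 461, 38, 19, 389], [212, 467, 18, 7, 21], [166, 471, 11, 9, 41], [194, 470, 5, 4, 6], [195, 475, 5, 2, 6], [182, 476, 6, 1, 6]]
```

The divider centre measures tray y = 32.0 mm, right on the notch. In the top picture only the divider and the arm have changed.

```bash
python3 -c "
from bench import ctrl
print(ctrl.job_done())"
```

```text
the job is handed in; nothing more can be done
None
```

I pushed the divider with the shut fingertips, from tray y ≈ -107 mm to the notch at +32 mm (travel 0.192). I then backed off, lifted clear and handed the job in at about 13 s.

**Which notch:** the canister is nearer to the divider, with its near edge at tray y ≈ 54 mm. At the +32 notch the divider's face is at 39.5 mm, leaving about 15 mm. At the next notch the face would be at 71.5 mm and hit the canister.

**Pushing force:** readings reached about 8–9 N climbing out of each notch and fell to near 0 on reaching each of the next notches, including the last.

**Final checks:**
- **Position:** the top picture gives the divider's centre at tray y = 32.0 mm. The trained network's estimates from two cameras agree to within about 3 mm.
- **Other things:** comparing the top pictures before and after, only the divider and the arm changed. The canister, tin, mug, jar and carton are where they were.
- **Board:** it looks seated in its shoes and upright. I did not measure the board or roller heights directly.

**Disagreements:** the networks often missed the canister, so I placed it by fitting a circle to its lid in both cameras. A few low-quality divider reports made while the arm blocked the view were discarded.

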